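# Draw the long spatula out of the tool keeper

## Task

Slide the clear door of the white tool keeper fully open, then take the long-bladed spatula by its handle, tilt it and draw it out slantwise through the opening so that its blade comes from under the fixed cover. Finish still holding it still in the gripper, the whole of it at least 5 cm above the top of the keeper and touching nothing else. Leave the door open, the short spatula in its place and the other things on the bench undisturbed.

Things in the scene. Friction and masses are not known exactly. Their poses are not given: they have to be found in the camera images.
- keeper: Fixed white tool box, 210 mm (its x) by 310 mm (its y); at zero yaw its axes are the world's. Origin: centre of its underside, on the table. Inside 200 x 300 mm, walls 5 mm, floor top z = 5 mm, end walls 80 mm high, side walls with door tracks 84 mm. Half y = -150 to +7 mm is open on top once the door is slid off; half y = +7 to +150 mm has a fixed clear cover.
- opening (a point): Centre of the keeper's opening, level with the end walls' top (z = 80 mm). The opening is 155 mm along keeper y and 200 mm along keeper x; too short for the long spatula to be lifted out level.
- lip (a point): Middle of the lower edge of a clear lip, 5 mm thick, that hangs from the edge of the fixed cover across the keeper's whole width: at keeper y = +9.5 mm, z = 62 mm. Blades pass beneath it. The cover above and behind it: underside z = 77 mm, top 80 mm, from keeper y = +7 to +150 mm.
- rest (a point): Point on the keeper's midline between the two white cross bars that carry the spatulas, level with their tops (z = 32 mm). The bars run along keeper x, are 8 mm wide and centred at keeper y = -115 and -20 mm; between them the box is free down to its floor (z = 5 mm), room for fingertips.
- door (a joint): Travel in m of the clear sliding door (196 x 160 x 4 mm, its top at z = 86 mm) along keeper +y: 0 shut over the opening, 0.150 fully open over the fixed cover (hard stops). Starts within 30 mm of shut. Friction about 1 N plus a little damping; stays where left.
- door_handle (a point): Middle of the door's grey handle, an upright block 20 mm (keeper x) by 50 mm (keeper y) by 40 mm high on the middle of the door; this point is 106 mm above the table, the handle's top 126 mm. Moves with the door.
- long_spatula: Long spatula, 250 mm, 0.1 to 0.16 kg: wooden handle 120 long, 20 wide, 16 mm thick, then a steel blade 130 x 18 x 2.5 mm at mid-thickness. Origin: middle of the handle's underside; +y to the blade tip, z up. Balances some 30 mm from there towards the blade. Lies on the bars, handle in the opening half, blade under lip and cover, 80 mm beside the short spatula, on either side.
- long_spatula_butt (a point): Handle end of the long spatula, mid-thickness (local y = -60 mm).
- long_spatula_tip (a point): Blade tip of the long spatula, mid-thickness (local y = +190 mm).
- short_spatula: Short spatula, 120 mm handle like the long one's but a blade of only 60 mm. Same origin and axes, lies the same way. To be left alone.
- amber_bottle: Bystander: brown glass bottle, 52 mm across, 100 mm tall, standing near the left end of the keeper. Origin: centre of its underside.
- tub: Bystander: white plastic jar, 68 mm across, 70 mm tall, near the left end of the keeper. Origin: centre of its underside.
- carton: Bystander: white paper carton 70 x 110 x 35 mm lying flat off the right end of the keeper. Origin: centre of its underside.
- mortar: Bystander: white ceramic bowl, 90 mm across, 55 mm tall, beyond the keeper. Origin: centre of its underside.
- carton_b: Bystander: brown cardboard carton 50 x 90 x 40 mm, beyond the keeper to the right. Origin: centre of its underside.
- amber_jar: Bystander: brown glass jar, 60 mm across, 60 mm tall, near the robot on the right. Origin: centre of its underside.
- white_bottle: Bystander: white plastic bottle, 48 mm across, 85 mm tall, far left. Origin: centre of its underside.

How it is judged (in metres and radians):
On the way, in this order (a step that is already met when the one before it is completed fails the run):
1. the door is slid open (at least 130 of 150 mm) with the long spatula still in the keeper (value of joint door above 0.13 m and height (world z) of long_spatula_butt below 0.07 m), for 0.2 s.
2. the long spatula slants through the opening: handle end above the rim, blade tip still inside under the cover (height (world z) of long_spatula_butt above 0.083 m and height (world z) of long_spatula_tip below 0.077 m and y of long_spatula_tip in the frame of keeper above 0.012 m), for 0.1 s.
At the end, for the whole second after the job is handed in: Gripper holds the long spatula still (under 40 mm/s, 0.3 rad/s; grip over 1 N), both ends above 134 mm (50 mm over the keeper), touching neither keeper nor any listed thing; door at least 120 mm open; short spatula within 30 mm of its start (height (world z) of each of long_spatula_butt, long_spatula_tip above 0.134 m and contact force between long_spatula and the fingers above 1 N and linear speed of long_spatula below 0.04 m/s and angular speed of long_spatula below 0.3 rad/s and value of joint door above 0.12 m and contact force between long_spatula and keeper below 0.1 N and distance of short_spatula from where it was at the start of the episode below 0.03 m and contact force between long_spatula and short_spatula below 0.1 N and contact force between long_spatula and amber_bottle below 0.1 N and contact force between long_spatula and tub below 0.1 N and contact force between long_spatula and carton below 0.1 N and contact force between long_spatula and mortar below 0.1 N and contact force between long_spatula and carton_b below 0.1 N and contact force between long_spatula and amber_jar below 0.1 N and contact force between long_spatula and white_bottle below 0.1 N); the arm keeps its last pose, push and grip.
It fails at once if the short spatula is shifted by more than 30 mm (distance of short_spatula from where it was at the start of the episode above 0.03 m).
It fails at once if a bystander is shifted by more than 30 mm (distance of any of amber_bottle, tub, carton, mortar, carton_b, amber_jar, white_bottle from where it was at the start of the episode above 0.03 m).
It also fails if it takes over 50 s, if anything falls off the work surface, if the arm or the gripper's body presses on something with over 40 N, if the wrist force passes 120 N, or if a joint passes its speed limit or range.

## Robot

A 6-joint arm with a two-finger parallel gripper is mounted at the origin on the work surface. World frame = base frame: x ahead of the robot, y to its left, z up, the work surface at z = 0. Lengths are in mm, angles in rad, forces in N, time in s.
With the tool pointing down it reaches from about 275 to 1000 mm from the base axis. Payload 8.4 kg.
Tool frame: the origin (TCP) lies on the centre line of the jaws, within the pads' length; the fingertips stand r.tip_reach ahead of it and the grasp point (between the pads) lies 3 mm ahead of it (r.tip_reach is the distance from the TCP to the fingertips, in mm); z points along the fingers, y is the direction in which the jaws open and shut (so a half turn about z gives the same grasp; the last joint's range is limited). The gripper opens to 85 mm and grips with 20 to 120 N. Pads are 22 mm wide; open, the fingers measure 114 mm over their backs; the gripper's body (76 mm by 85 mm) begins 54 mm behind the grasp point. The pads swing forward as they close: fully open they stand 13 mm farther back than shut.
Start: joints at [1.329, 0.353, 1.633, -0, 1.155, -0.002], TCP at [148.441, 607.119, 253.281] pointing down, gripper open.
Joint ranges: [-2.63, 2.63], [-0.92, 2.1], [0.06, 2.66], [-1.3, 4.44], [0, 2.69], [-3.02, 3.02]. Speed limits (rad/s): [2.22, 2.22, 2.79, 3.14, 3.14, 3.14].

## Interface

Orientations are given as [roll, pitch, yaw] about the fixed x, y, z axes, in that order (R = Rz(yaw) Ry(pitch) Rx(roll)).
In Python, from rig import sense, optics, r, nets gives the robot as it stands. The module is installed in compiled form; this text tells all that it offers.
- The arm moves only by the tool carry_out, never from a script. Its argument "increments" is a list that holds one entry, the list of rows, each a list of 6 numbers: the shift along the tool's x, y, z normalised to -1 to 1, where 1 is 40 cm, then the turn, a rotation vector about the tool's x, y, z normalised to -1 to 1, where 1 is 60 degrees. A call has 1 to 5 rows; each row is the pose to reach, as a shift and turn from the pose commanded when the call began, along the tool's axes at that moment; what a row does not reach only later rows make up. A row lasts 1/12 s, in which the tool goes at most 41.7 mm and 7.16 degrees, less where a joint would pass 70% of its speed; a pose out of reach is approached as far as the arm can. A call with a number of a shift or a turn outside -1 to 1 is refused whole. A call with a gripper value outside its range is refused whole. "hand" is the closure, from 0 (fully open) to 1 (shut), set as the call begins (left out, the last holds). The fingers move at their own pace and stop on an object; "squeeze" is the grip in N (left out, the last holds). Time passes only in rows, so rows that repeat a pose let the fingers close. It gives the time, the measured TCP pose, the force and the opening at its end, in the units of the state.
- sense(): the state, without advancing time (a new reading comes with each control period).
- optics.grab_frame(name): name is "side" or "top" or "wrist"; returns a dict with "img" (420x560x3 uint8, red, green, blue), "range_z" (420x560 float32, mm along the optical axis (not along the pixel's ray), 0 where there is no reading), "fov_y" (degrees; the focal length in pixels is half the picture's height over the tangent of half this angle, whatever the lens; pixels are square), "cx", "cy" (the principal point, pixels), "R" (3x3) and "t" (3): a world point X has camera coordinates R X + t. Camera axes: x right, y down, z forward; pixel columns grow to the right and rows downward; lengths in mm; the calibration is good to about 2 mm. A picture is of the moment at which its call begins.
- r.sign_off(): hands the job in, once; it reports no verdict.
Trained networks look in the newest picture that a camera, given by its name, has taken for a name from the list of things; names that differ only in an ending like _2 or _b are one class to them, and where a whole thing is asked for, a point or a joint stands for the part that bears it (a point fixed in the world has none). Each returns a list of dicts, best first, with "confidence" (0 to 1); they miss things now and then, are a little off and sometimes report something else, mostly with a low value. They report only what shows in the picture. A call takes as long as a camera call.
- nets.trace(target, camera): "mask" (420x560 bool, what is visible of it).
- nets.tip_of(target, camera): "point" ([x, y, z] in mm, in world coordinates, good to about 4 mm: a listed point, or the origin of a listed thing).
The state is a dict: "clock": time; "qpos": joint angles; "qvel": joint speeds; "joint_efforts": joint torques, N m; "eef_pos": TCP position; "tcp_rot": TCP orientation; "contact_force": force on the tool from outside, world axes, zero at the start; "wrist_torque": the same for the moment, N m; "opening": opening from 0.0 (shut) to 1.0 (fully open).
Only numpy, scipy, OpenCV 4.12 (cv2) and the standard library are available. Lean on these libraries where they do the work, as an engineer would, in place of code of your own. Each camera call takes 0.05 s, during which the arm holds its last target.

## Working session

There is one attempt and no reset: what is moved stays moved. The work goes in short steps, Python scripts to look and compute and a tool call to move; the robot and the scene stay as the last step left them, time stands still between calls to the robot, and variables do not carry over. Pictures are saved under pics/ and viewed, and the job is handed in when it is done.

Besides the shell and the picture viewer there is one more tool, called after "Call:" as name([rows], argument=value, ...), one row to a line, values as JSON. carry_out: Moves the arm, as the interface text tells. Its arguments: {"type":"object","properties":{"increments":{"type":"array","items":{"type":"array","items":{"type":"array","items":{"type":"number","minimum":-1,"maximum":1}}}},"hand":{"type":"number"},"squeeze":{"type":"number"}},"required":["increments"]}

```bash
mkdir -p pics; ls
cat > h.py <<'E'
from rig import sense, optics, r, nets
import numpy as np, cv2
from scipy.spatial.transform import Rotation as Ro
def show(n,f):
    g=optics.grab_frame(n); cv2.imwrite('pics/'+f,g['img'][:,:,::-1]); return g
def world(g,u,v,z=None):
    f=g['img'].shape[0]/2/np.tan(np.radians(g['fov_y'])/2)
    d=np.array([(u-g['cx'])/f,(v-g['cy'])/f,1.]); R=np.array(g['R']);t=np.array(g['t'])
    c=-R.T@t; w=R.T@d
    if z is None: return c+w*g['range_z'][int(v),int(u)]
    return c+w*(z-c[2])/w[2]
E
python3 - <<'E'
from h import *
s=sense(); print(s, r.tip_reach)
for n in ['side','top','wrist']:
    g=show(n,n+'0.png')
    for t in ['keeper','opening','lip','rest','door_handle','long_spatula','long_spatula_butt','long_spatula_tip','short_spatula']:
        print(n,t,[(np.round(d['point']),round(d['confidence'],2)) for d in nets.tip_of(t,n)[:2]])
for t in ['amber_bottle','tub','carton','mortar','carton_b','amber_jar','white_bottle']:
    print(t,[(np.round(d['point']),round(d['confidence'],2)) for d in nets.tip_of(t,'top')[:2]])
E
```

```text
pics
{'clock': 0.0, 'qpos': array([ 1.32858750e+00,  3.53680694e-01,  1.63415500e+00,  1.79077474e-05,
        1.15519096e+00, -2.39408247e-03]), 'qvel': array([ 0.0006427 , -0.00037874, -0.00090328,  0.0008125 ,  0.00020597,
        0.00144127]), 'joint_efforts': array([ 2.18593836e-03, -6.05247116e+01, -3.42080963e+01,  1.65404840e-04,
        9.16196674e-03, -5.90538093e-06]), 'eef_pos': array([148.33359633, 606.67314676, 252.53240604]), 'tcp_rot': array([-3.14015870e+00, -1.98059620e-05,  2.90177065e+00]), 'contact_force': array([ 0.45083592, -0.46909496,  0.52026117]), 'wrist_torque': array([ 0.04387647,  0.04584734, -0.0363984 ]), 'opening': 0.9967653911844437} 22.0
side keeper [(array([542., -24.,  -0.]), 0.94)]
side opening [(array([553., -90.,  75.]), 0.63)]
side lip [(array([539., -14.,  60.]), 0.96)]
side rest []
side door_handle [(array([557., -69., 108.]), 0.76)]
side long_spatula [(array([ 521., -101.,   35.]), 0.61), (array([557., -71., 106.]), 0.44)]
side long_spatula_butt [(array([ 526., -159.,   38.]), 0.59)]
side long_spatula_tip []
side short_spatula [(array([596.
[... 329 characters left out ...]
op long_spatula []
top long_spatula_butt []
top long_spatula_tip []
top short_spatula []
wrist keeper []
wrist opening []
wrist lip []
wrist rest []
wrist door_handle []
wrist long_spatula []
wrist long_spatula_butt []
wrist long_spatula_tip []
wrist short_spatula []
amber_bottle [(array([540., 221.,   4.]), 0.8)]
tub [(array([415., 205.,   3.]), 0.63)]
carton [(array([ 792., -142.,   -4.]), 0.92), (array([ 585., -261.,    3.]), 0.91)]
mortar [(array([806.,  21.,   2.]), 0.58)]
carton_b [(array([ 792., -142.,   -4.]), 0.92), (array([ 585., -261.,    3.]), 0.91)]
amber_jar [(array([ 354., -329.,   -2.]), 0.8)]
white_bottle [(array([571., 465.,   1.]), 0.71), (array([557., -94.,  82.]), 0.71)]
```

View pics/top0.png

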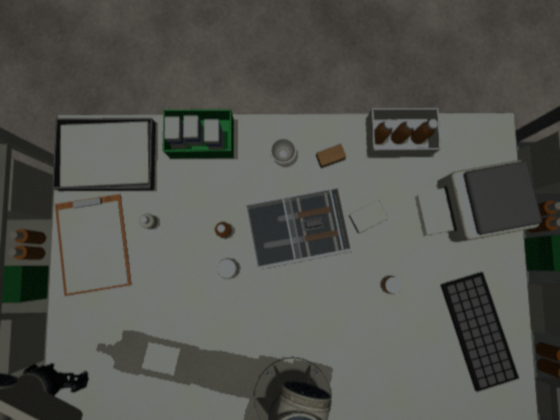

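View pics/side0.png

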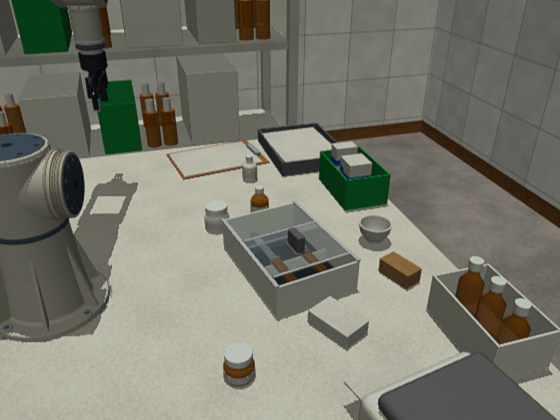

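Run:
```python
from h import *
g=optics.grab_frame('top')
m=nets.trace('keeper','top')
for d in m[:1]:
    M=d['mask']; print(d['confidence'],M.sum())
    P=np.array([world(g,u,v)for v,u in np.argwhere(M) if g['range_z'][v,u]>0])
    k=P[(P[:,2]>74)&(P[:,2]<95)]
    print(len(P),len(k),cv2.minAreaRect(k[:,:2].astype(np.float32)),np.percentile(k,[1,50,99],axis=0))
for d in nets.trace('door_handle','top')[:1]:
    M=d['mask'];P=np.array([world(g,u,v)for v,u in np.argwhere(M)]);k=P[P[:,2]>118];print(d['confidence'],len(k),k.mean(0) if len(k) else 0,cv2.minAreaRect(k[:,:2].astype(np.float32)) if len(k) else 0)
print(g['R'],-np.array(g['R']).T@g['t'])
im=cv2.resize(g['img'][150:340,180:420,::-1],None,fx=3,fy=3);cv2.imwrite('pics/topc.png',im)
```

```text
0.77 6596
6574 5919 ((546.279541015625, -23.5322265625), (216.48910522460938, 310.84539794921875), 10.295400619506836) [[ 426.72146754 -177.53036675   75.21120183]
 [ 541.17869073   -9.73444656   83.83155994]
 [ 664.64297998  132.9697718    92.15674379]]
0.65 116 [541.18987622 -57.29593141 249.58258954] ((502.74847412109375, -10.095733642578125), (35.82537078857422, 205.2243194580078), 40.93295669555664)
[[-0.01271077 -0.99974511  0.01865877]
 [-0.99289769  0.01041181 -0.11851486]
 [ 0.11829038 -0.02003266 -0.99277695]] [ 421.98690398   55.68940454 1431.34722977]
```

View pics/topc.png

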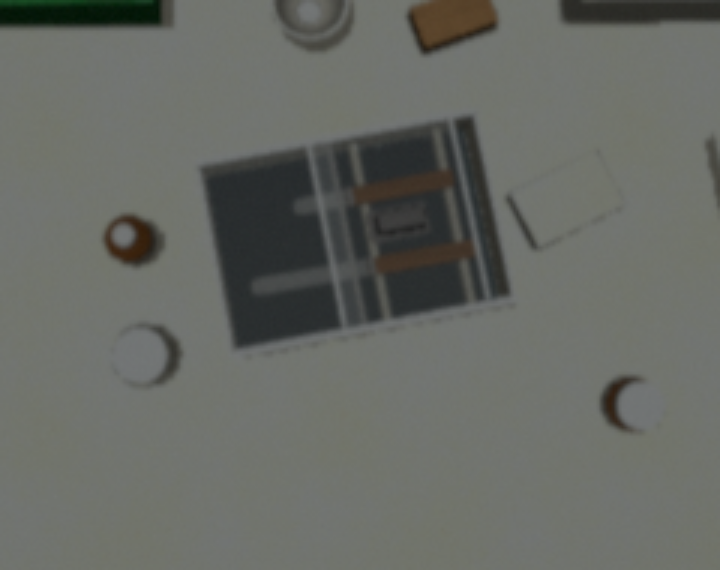

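Run:
```python
from h import *
g=optics.grab_frame('top')
# depth-based outline of keeper walls over full ROI
P=np.array([list(world(g,u,v))+[u,v] for v in range(180,275) for u in range(240,360) if g['range_z'][v,u]>0])
k=P[(P[:,2]>70)&(P[:,2]<100)]
print(len(k),cv2.minAreaRect(k[:,:2].astype(np.float32)))
# door handle
k=P[(P[:,2]>110)&(P[:,2]<135)]; print(len(k),k.mean(0) if len(k) else '',cv2.minAreaRect(k[:,:2].astype(np.float32)) if len(k)>3 else '')
g=optics.grab_frame('side')
f=cv2.resize(g['img'][190:320,210:370,::-1],None,fx=4.5,fy=4.5,interpolation=cv2.INTER_CUBIC);cv2.imwrite('pics/sidec.png',f)
```

```text
5978 ((546.0867309570312, -23.066757202148438), (216.27587890625, 310.2644348144531), 10.29532527923584)
110 [552.81146113 -69.45976869 125.93628526 313.51818182 222.49090909] ((525.2999877929688, -116.66041564941406), (159.41380310058594, 42.34617233276367), 59.482208251953125)
```

View pics/sidec.png

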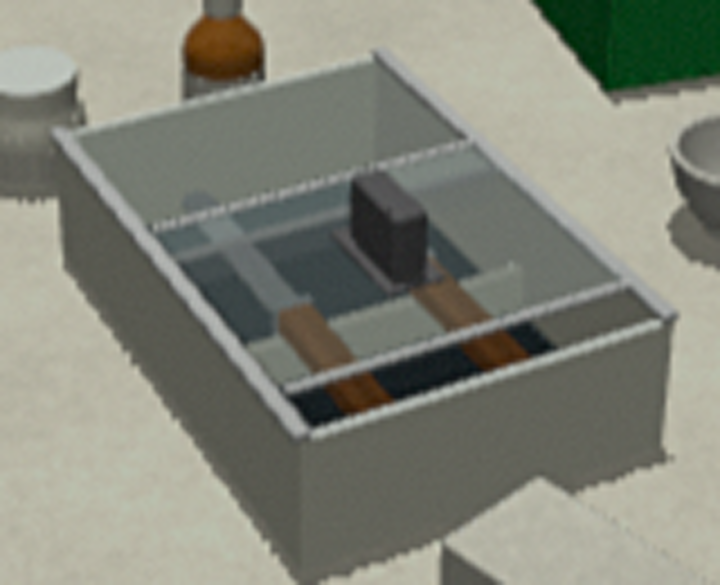

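The top view (yaw about 10.3°, keeper centre near (545,-24) mm) shows the handle at px (313,222), about 25 mm from shut. The long spatula is on the robot's side (px 300-345, 240) and the short one on the far side.

```bash
cat >> h.py <<'E'
YAW=np.radians(10.3); KC=np.array([544.8,-23.8,0])
KR=Ro.from_euler('z',YAW)
def k2w(p): return KC+KR.apply(p)
def w2k(p): return KR.inv().apply(np.array(p)-KC)
# tool-down orientation, tool y along keeper x ; tilt th (deg) about keeper x
def Rt(th): return KR*Ro.from_euler('x',th,degrees=True)*Ro.from_euler('xyz',[np.pi,0,np.pi/2])
def plan(pk,th,frac=1.,quiet=False):
    s=sense(); p=s['eef_pos']; R=Ro.from_euler('xyz',s['tcp_rot'])
    T=Rt(th); d=R.inv().apply((k2w(pk)-p)*frac)/400; w=(R.inv()*T).as_rotvec()*frac/np.radians(60)
    print('need mm',np.linalg.norm(d)*400,'deg',np.linalg.norm(w)*60, 'row',np.round(d,4).tolist()+np.round(w,4).tolist())
def st():
    s=sense(); print('t',round(s['clock'],2),'k',np.round(w2k(s['eef_pos']),1),'F',np.round(s['contact_force'],1),'open',round(s['opening'],3),'q',np.round(s['qpos'],2),'tilt err',np.round(((Rt(0).inv()*Ro.from_euler('xyz',s['tcp_rot'])).as_rotvec(degrees=True)),1))
E
python3 - <<'E'
from h import *
print(Rt(0).as_euler('xyz'),Rt(0).as_matrix().round(3))
print('handle k',w2k([552.8,-69.5,126])); print('tgt',k2w([0,-46,220]))
for t in [[521,-101,35],[526,-159,38],[596,-74,30]]: print(w2k(t))
st(); plan([0,-46,220],0)
plan([0,-46,220],0,.25)
E
```

```text
[3.14159265 0.         1.75056524] [[-0.179  0.984  0.   ]
 [ 0.984  0.179  0.   ]
 [-0.     0.    -1.   ]]
handle k [ -0.30018093 -46.39396395 126.        ]
tgt [553.0249019  -69.05871174 220.        ]
[-37.21999491 -71.70043221  35.        ]
[ -42.6710982  -129.65977548   38.        ]
[ 41.39904274 -58.54570232  30.        ]
t 2.1 k [-277.2  691.6  253.3] F [ 0.6  0.3 -1.4] open 1.0 q [ 1.33  0.35  1.63 -0.    1.16 -0.  ] tilt err [  0.  -0. -66.]
need mm 788.672723453075 deg 65.95943266377581 row [-1.3841, -1.4018, 0.0833, -0.0, 0.0, 1.0993]
need mm 197.16818086326876 deg 16.489858165943954 row [-0.346, -0.3504, 0.0208, -0.0, 0.0, 0.2748]
```

Call:
carry_out([
  [[-0.345,-0.35,0.02,0,0,0.27],[-0.345,-0.35,0.02,0,0,0.27],[-0.345,-0.35,0.02,0,0,0.27],[-0.345,-0.35,0.02,0,0,0.27],[-0.345,-0.35,0.02,0,0,0.27]],
], hand=0)

```text
clock: 2.52
eef_pos: [250.0, 435.5, 245.1]
tcp_rot: [-3.141, 0.001, 2.619]
contact_force: [0.5, 0.0, 0.3]
opening: 1.0
```

Run:
```python
from h import *
st(); plan([0,-46,220],0); plan([0,-46,220],0,.333)
```

```text
t 2.52 k [-207.9  504.7  245.1] F [0.5 0.  0.3] open 1.0 q [ 1.05  0.17  1.9  -0.    1.07 -0.  ] tilt err [  0.   -0.1 -49.7]
need mm 589.1350603136209 deg 49.746198752623656 row [-1.2862, -0.7147, 0.064, -0.0005, 0.0009, 0.8291]
need mm 196.1819750844358 deg 16.565484184623678 row [-0.4283, -0.238, 0.0213, -0.0002, 0.0003, 0.2761]
```

Call:
carry_out([
  [[-0.43,-0.24,0.02,0,0,0.28],[-0.43,-0.24,0.02,0,0,0.28],[-0.43,-0.24,0.02,0,0,0.28],[-0.43,-0.24,0.02,0,0,0.28],[-0.43,-0.24,0.02,0,0,0.28]],
])

```text
clock: 2.93
eef_pos: [351.2, 266.8, 237.4]
tcp_rot: [3.141, 0.001, 2.325]
contact_force: [0.1, -0.7, 0.1]
opening: 1.001
```

Run:
```python
from h import *
st(); plan([0,-46,220],0); plan([0,-46,220],0,.5)
```

```text
t 2.93 k [-138.5  320.5  237.4] F [ 0.1 -0.7  0.1] open 1.001 q [ 0.65  0.08  2.03 -0.    1.04 -0.11] tilt err [ -0.   -0.  -32.9]
need mm 392.15979584294615 deg 32.92198440840746 row [-0.9572, -0.2073, 0.0441, 0.0004, 0.0005, 0.5487]
need mm 196.07989792147308 deg 16.46099220420373 row [-0.4786, -0.1037, 0.022, 0.0002, 0.0003, 0.2743]
```

Call:
carry_out([
  [[-0.48,-0.1,0.02,0,0,0.28],[-0.48,-0.1,0.02,0,0,0.28],[-0.48,-0.1,0.02,0,0,0.28],[-0.48,-0.1,0.02,0,0,0.28],[-0.48,-0.1,0.02,0,0,0.28]],
])

```text
clock: 3.35
eef_pos: [454.2, 99.3, 229.5]
tcp_rot: [3.141, 0.001, 2.031]
contact_force: [-0.0, -0.2, -0.4]
opening: 1.003
```

Run:
```python
from h import *
st(); plan([0,-46,200],0);
```

```text
t 3.35 k [-67.2 137.3 229.5] F [-0.  -0.2 -0.4] open 1.003 q [ 0.21  0.13  1.99 -0.    1.02 -0.25] tilt err [ -0.1  -0.  -16.1]
need mm 197.4749137392986 deg 16.094987583511006 row [-0.4869, 0.0342, 0.0742, 0.001, 0.0007, 0.2682]
```

Call:
carry_out([
  [[-0.487,0.034,0.074,0,0,0.268],[-0.487,0.034,0.074,0,0,0.268],[-0.487,0.034,0.074,0,0,0.268],[-0.487,0.034,0.074,0,0,0.268],[-0.487,0.034,0.074,0,0,0.268]],
])

```text
clock: 3.77
eef_pos: [553.1, -69.2, 199.4]
tcp_rot: [3.141, 0.001, 1.751]
contact_force: [0.3, 0.5, 0.8]
opening: 0.997
```

Run:
```python
from h import *
g=show('wrist','w1.png')
st(); plan([0,-46,116],0); 
for n in ['wrist','side']:
    if n=='side': optics.grab_frame(n)
    for t in ['door_handle','long_spatula','long_spatula_butt','short_spatula','lip','keeper']:
        print(n,t,[(np.round(w2k(d['point'])),round(d['confidence'],2)) for d in nets.tip_of(t,n)[:2]])
```

```text
t 3.82 k [  1.7 -49.7 198.9] F [ 2.2 -3.4  0.8] open 0.994 q [-0.13  0.31  1.83 -0.    1.   -0.31] tilt err [-0.1 -0.2  0. ]
need mm 82.96879858728883 deg 0.19598085189052622 row [0.0099, -0.0047, 0.2071, 0.0018, 0.0027, -0.0003]
wrist door_handle [(array([ -1., -46., 104.]), 0.83)]
wrist long_spatula []
wrist long_spatula_butt []
wrist short_spatula []
wrist lip [(array([-0., 13., 62.]), 0.68)]
wrist keeper [(array([-0.,  3.,  3.]), 0.7)]
side door_handle [(array([  2., -46., 107.]), 0.59)]
side long_spatula [(array([ 224., -159.,   -1.]), 0.66), (array([-42., -71.,  32.]), 0.59)]
side long_spatula_butt [(array([ 40., -58.,  30.]), 0.75), (array([ -43., -130.,   36.]), 0.53)]
side short_spatula [(array([ 39., -58.,  29.]), 0.5)]
side lip [(array([-2.,  8., 60.]), 0.81), (array([ 41., 245.,   1.]), 0.46)]
side keeper [(array([-5., -1., -2.]), 0.76), (array([  5., -48., 106.]), 0.35)]
```

View pics/w1.png

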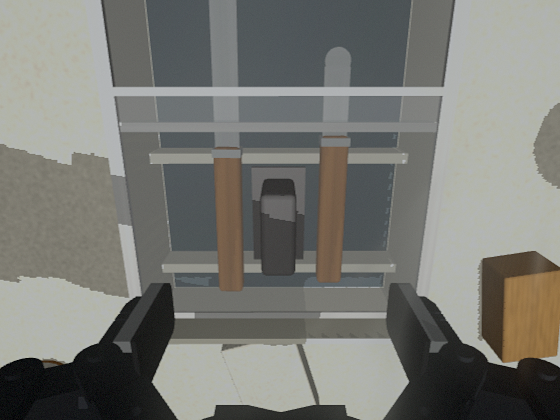

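The wrist view shows the grey handle at px (278,228) between the two wooden handles, with the jaws straddling it. I'll lower the tool and grip the handle.

Call:
carry_out([
  [[0.002,0,0.1,0,0,0],[0.002,0,0.207,0,0,0],[0.002,0,0.207,0,0,0],[0.002,0,0.207,0,0,0],[0.002,0,0.207,0,0,0]],
])

```text
clock: 4.88
eef_pos: [552.4, -65.5, 118.2]
tcp_rot: [3.141, 0.0, 1.752]
contact_force: [0.8, -0.9, 0.5]
opening: 1.001
```

Call:
carry_out([
  [[0,0,0,0,0,0],[0,0,0,0,0,0],[0,0,0,0,0,0],[0,0,0,0,0,0],[0,0,0,0,0,0]],
], hand=1, squeeze=25)

```text
clock: 5.3
eef_pos: [552.0, -65.5, 117.6]
tcp_rot: [3.141, 0.0, 1.752]
contact_force: [-0.7, -0.3, 0.0]
opening: 0.3
```

Call:
carry_out([
  [[0,0,0,0,0,0],[0,0,0,0,0,0],[0,0,0,0,0,0],[0,0,0,0,0,0],[0,0,0,0,0,0]],
])

```text
clock: 5.72
eef_pos: [551.3, -65.6, 117.6]
tcp_rot: [-3.141, 0.0, 1.752]
contact_force: [-3.3, -0.8, 8.6]
opening: 0.231
```

Run:
```python
from h import *
st(); plan([0,76,116],0)
```

```text
t 5.72 k [ -1.1 -42.3 117.6] F [-3.3 -0.8  8.6] open 0.231 q [-0.12  0.41  1.89 -0.    0.83 -0.3 ] tilt err [ 0.  -0.  -0.1]
need mm 118.31013420699972 deg 0.08930751489392429 row [0.2957, 0.0031, 0.0039, -0.0006, 0.0001, 0.0013]
```

Call:
carry_out([
  [[0.03,0,0,0,0,0],[0.06,0,0,0,0,0],[0.09,0,0,0,0,0],[0.12,0,0,0,0,0],[0.15,0,0,0,0,0]],
])

```text
clock: 6.13
eef_pos: [540.5, -6.3, 117.6]
tcp_rot: [-3.141, 0.0, 1.752]
contact_force: [-3.1, -1.9, 7.8]
opening: 0.227
```

Call:
carry_out([
  [[0.03,0,0,0,0,0],[0.06,0,0,0,0,0],[0.09,0,0,0,0,0],[0.12,0,0,0,0,0],[0.15,0,0,0,0,0]],
])

```text
clock: 6.55
eef_pos: [529.7, 52.8, 117.6]
tcp_rot: [-3.141, 0.0, 1.752]
contact_force: [-2.5, -2.1, 7.5]
opening: 0.232
```

Run:
```python
from h import *
st(); show('side','s2.png');st(); print([(np.round(w2k(d['point'])),round(d['confidence'],2)) for d in nets.tip_of('door_handle','side')[:2]])
```

```text
t 6.55 k [ -1.1  78.1 117.6] F [-2.5 -2.1  7.5] open 0.232 q [ 0.1   0.39  1.94 -0.    0.81 -0.08] tilt err [ 0.  -0.  -0.1]
t 6.6 k [ -1.1  79.8 117.6] F [-5.2  2.5  7.8] open 0.229 q [ 0.1   0.39  1.94  0.    0.81 -0.08] tilt err [ 0.   0.  -0.1]
[(array([  4.,  75., 106.]), 0.77)]
```

View pics/s2.png

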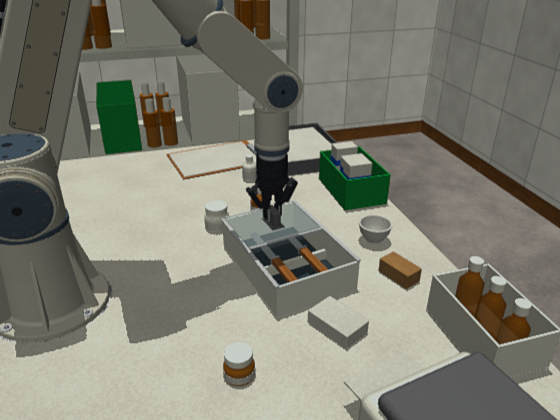

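The door has moved about 120 mm. I'll push a few mm more towards the stop and watch the force.

Call:
carry_out([
  [[0.005,0,0,0,0,0],[0.01,0,0,0,0,0],[0.01,0,0,0,0,0],[0.01,0,0,0,0,0]],
])

```text
clock: 6.98
eef_pos: [529.1, 56.5, 117.6]
tcp_rot: [-3.141, 0.0, 1.752]
contact_force: [-3.0, -0.8, 8.6]
opening: 0.227
```

Run:
```python
from h import *
st();
```

```text
t 6.98 k [ -1.1  81.8 117.6] F [-3.  -0.8  8.6] open 0.227 q [ 0.1   0.39  1.94 -0.    0.81 -0.08] tilt err [ 0.  -0.  -0.1]
```

Call:
carry_out([
  [[0.005,0,0,0,0,0],[0.01,0,0,0,0,0],[0.01,0,0,0,0,0]],
])

```text
clock: 7.23
eef_pos: [529.0, 56.9, 117.6]
tcp_rot: [-3.141, 0.006, 1.754]
contact_force: [1.0, -26.7, 7.0]
opening: 0.229
```

Call:
carry_out([
  [[0,0,0,0,0,0],[0,0,0,0,0,0],[0,0,0,0,0,0],[0,0,0,0,0,0],[0,0,0,0,0,0]],
], hand=0)

```text
clock: 7.65
eef_pos: [528.5, 60.7, 116.9]
tcp_rot: [-3.142, -0.0, 1.752]
contact_force: [0.5, 0.3, 0.1]
opening: 0.922
```

Call:
carry_out([
  [[0,0,-0.1,0,0,0],[0,0,-0.2,0,0,0],[0,0,-0.2,0,0,0],[0,0,-0.2,0,0,0]],
])

```text
clock: 7.98
eef_pos: [530.2, 60.9, 199.3]
tcp_rot: [3.137, 0.0, 1.752]
contact_force: [-0.4, -0.4, 0.1]
opening: 0.998
```

Run:
```python
from h import *
st(); plan([-40,-65,160],0); plan([-40,-85,180],0)
g=show('top','t3.png')
P=np.array([list(world(g,u,v))+[u,v] for v in range(180,275) for u in range(220,360) if g['range_z'][v,u]>0])
k=P[(P[:,2]>115)&(P[:,2]<135)]; print(len(k), w2k(k.mean(0)[:3]) if len(k) else '')
g=show('side','s3.png')
for t in ['door_handle','long_spatula','long_spatula_butt','long_spatula_tip','short_spatula']:
        print(t,[(np.round(w2k(d['point'])),round(d['confidence'],2)) for d in nets.tip_of(t,'side')[:2]])
```

```text
t 7.98 k [  0.7  85.9 199.3] F [-0.4 -0.4  0.1] open 0.998 q [ 0.11  0.27  1.88  0.    0.98 -0.07] tilt err [-0.3 -0.  -0.1]
need mm 161.18165142390168 deg 0.29708774900891394 row [-0.3771, -0.103, 0.0978, 0.0047, 0.0002, 0.0016]
need mm 176.7624265944252 deg 0.29708774900891394 row [-0.4271, -0.1028, 0.0478, 0.0047, 0.0002, 0.0016]
1 [-103.9137831  -134.37492445  122.80755736]
door_handle [(array([  4.,  77., 107.]), 0.6)]
long_spatula [(array([-40., -69.,  33.]), 0.76)]
long_spatula_butt [(array([ -45., -128.,   38.]), 0.82)]
long_spatula_tip []
short_spatula [(array([ 38., -60.,  28.]), 0.61)]
```

View pics/s3.png

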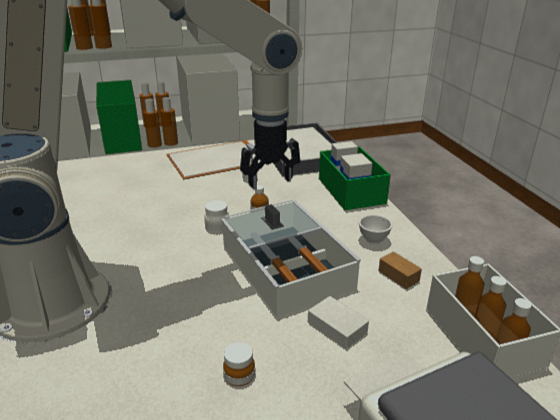

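The door met its hard stop and is fully open. Next I'll move above the long spatula and look with the wrist camera.

Call:
carry_out([
  [[-0.1,-0.03,0,0,0,0],[-0.2,-0.06,0,0,0,0],[-0.3,-0.1,0,0,0,0],[-0.39,-0.1,0,0,0,0],[-0.39,-0.1,0,0,0,0]],
], hand=0.35)

```text
clock: 8.75
eef_pos: [517.6, -105.4, 196.6]
tcp_rot: [3.141, 0.002, 1.749]
contact_force: [0.3, 1.1, 0.0]
opening: 0.65
```

Call:
carry_out([
  [[0,0,0,0,0,0],[0,0,0,0,0,0],[0,0,0,0,0,0]],
])

```text
clock: 9.0
eef_pos: [517.1, -99.3, 196.5]
tcp_rot: [-3.141, -0.001, 1.753]
contact_force: [-0.0, -0.3, 0.4]
opening: 0.651
```

Run:
```python
from h import *
st()
g=show('wrist','w4.png')
for t in ['long_spatula','long_spatula_butt','long_spatula_tip','short_spatula','rest','door_handle']:
        print(t,[(np.round(w2k(d['point'])),round(d['confidence'],2)) for d in nets.tip_of(t,'wrist')[:2]])
hsv=cv2.cvtColor(g['img'],cv2.COLOR_RGB2HSV)
M=((hsv[...,0]<20)&(hsv[...,1]>80)).astype(np.uint8)
n,l,s,c=cv2.connectedComponentsWithStats(M)
for i in range(1,n):
    if s[i,4]>300:
        P=np.array([w2k(world(g,u,v)) for v,u in np.argwhere(l==i) if g['range_z'][v,u]>0])
        print(s[i],np.median(P,0),cv2.minAreaRect(P[:,:2].astype(np.float32)),np.percentile(P,[2,98],axis=0).round(1).tolist())
```

```text
t 9.0 k [-40.8 -69.3 196.5] F [-0.  -0.3  0.4] open 0.651 q [-0.19  0.27  1.9   0.    0.98 -0.37] tilt err [ 0.1  0.  -0.1]
long_spatula [(array([-40., -65.,  28.]), 0.57)]
long_spatula_butt [(array([ -39., -127.,   44.]), 0.6)]
long_spatula_tip []
short_spatula [(array([ 39., -60.,  34.]), 0.81)]
rest [(array([ -2., -67.,  35.]), 0.93)]
door_handle []
[ 367  114   43  145 4263] [ 37.78781595 -58.51425463  46.87545442] ((39.47858428955078, -72.98619079589844), (19.90236473083496, 129.3173065185547), 0.019780512899160385) [[29.9, -116.3, 35.3], [48.5, -9.8, 48.5]]
[ 268  126   28  142 3697] [-40.55072838 -67.45597821  47.00807084] ((-41.21475601196289, -81.55809020996094), (130.23365783691406, 21.085405349731445), 89.52059173583984) [[-50.8, -124.6, 43.5], [-31.1, -18.3, 48.5]]
[ 542  234   18  111 1307] [ 197.67670336 -164.34564893   30.44273096] ((198.1147918701172, -162.18739318847656), (91.96822357177734, 22.92731285095215), 86.98575592041016) [[189.9, -205.0, 7.7], [206.2, -117.9, 39.1]]
```

View pics/w4.png

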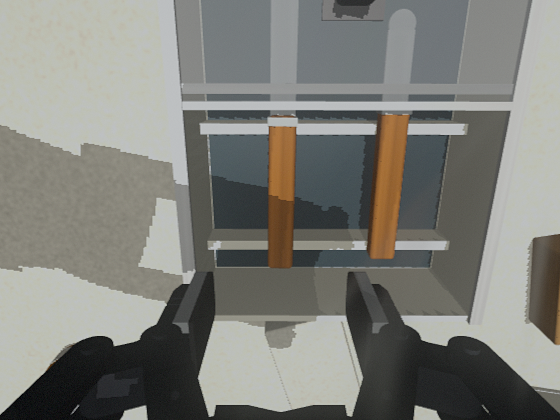

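The spatula's handle runs along keeper y at px (282,195), keeper x = -41. I'll go down onto it between the bars.

Call:
carry_out([
  [[0.009,0,0.08,0,0,0],[0.018,0,0.16,0,0,0],[0.018,0,0.24,0,0,0],[0.018,0,0.3,0,0,0],[0.018,0,0.3,0,0,0]],
])

```text
clock: 9.77
eef_pos: [513.1, -92.4, 72.9]
tcp_rot: [-3.135, -0.003, 1.752]
contact_force: [-1.2, 0.8, -0.3]
opening: 0.651
```

Call:
carry_out([
  [[0,0,0,0,0,0],[0,0,0,0,0,0],[0,0,0,0,0,0]],
])

```text
clock: 10.02
eef_pos: [517.4, -93.4, 78.6]
tcp_rot: [3.139, 0.001, 1.752]
contact_force: [0.7, -0.6, 0.3]
opening: 0.649
```

Run:
```python
from h import *
st(); plan([-41,-62,44],0)
g=show('wrist','w5.png')
```

```text
t 10.02 k [-39.4 -63.5  78.6] F [ 0.7 -0.6  0.3] open 0.649 q [-0.18  0.44  1.98 -0.    0.72 -0.36] tilt err [-0.2 -0.1 -0.1]
need mm 34.71306517963278 deg 0.18567043920544024 row [0.0039, -0.0043, 0.0866, 0.0026, 0.001, 0.0014]
```

View pics/w5.png

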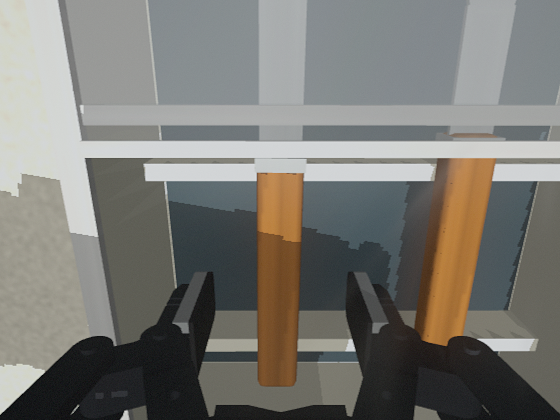

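The handle at px (280,270) is centred between the pads. I'll go down the last 35 mm slowly and then close.

Call:
carry_out([
  [[0.001,-0.001,0.02,0,0,0],[0.002,-0.002,0.04,0,0,0],[0.004,-0.003,0.06,0,0,0],[0.004,-0.003,0.075,0,0,0],[0.004,-0.003,0.087,0,0,0]],
])

```text
clock: 10.48
eef_pos: [518.0, -92.1, 42.5]
tcp_rot: [3.135, 0.002, 1.752]
contact_force: [11.3, 0.2, 6.6]
opening: 0.652
```

Call:
carry_out([
  [[0,0,0,0,0,0],[0,0,0,0,0,0],[0,0,0,0,0,0]],
])

```text
clock: 10.73
eef_pos: [518.0, -91.8, 42.2]
tcp_rot: [3.135, 0.002, 1.751]
contact_force: [9.9, 2.5, -1.6]
opening: 0.647
```

Call:
carry_out([
  [[0,0,0,0,0,0],[0,0,0,0,0,0],[0,0,0,0,0,0],[0,0,0,0,0,0],[0,0,0,0,0,0]],
], hand=1, squeeze=80)

```text
clock: 11.15
eef_pos: [514.0, -91.7, 41.8]
tcp_rot: [-3.141, -0.0, 1.752]
contact_force: [0.1, 0.4, -0.4]
opening: 0.22
```

Call:
carry_out([
  [[0,0,0,0,0,0],[0,0,0,0,0,0],[0,0,0,0,0,0],[0,0,0,0,0,0]],
])

```text
clock: 11.48
eef_pos: [514.5, -91.8, 42.0]
tcp_rot: [-3.141, -0.0, 1.752]
contact_force: [-0.0, -0.6, -0.7]
opening: 0.22
```

Run:
```python
from h import *
st()
g=show('wrist','w6.png')
```

```text
t 11.48 k [-42.  -61.4  42. ] F [-0.  -0.6 -0.7] open 0.22 q [-0.18  0.5   2.   -0.    0.65 -0.36] tilt err [ 0.   0.  -0.1]
```

View pics/w6.png

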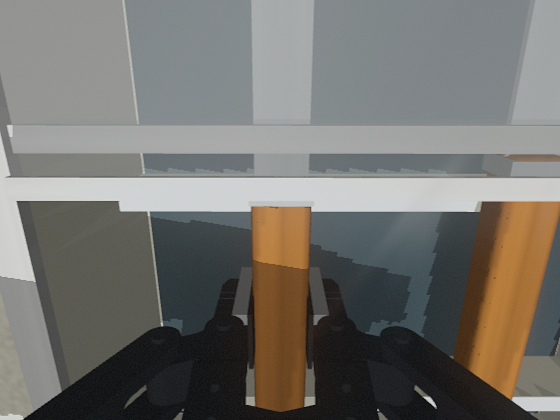

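The pads hold the handle (opening 0.22, centred on it at px (280,300)). Now I'll plan the tilt, pivoting just under the lip.

```bash
cat >> h.py <<'E'
def rows(wps):
    s=sense(); p=s['eef_pos']; R=Ro.from_euler('xyz',s['tcp_rot'])
    o=[]
    for gy,gz,th in wps:
        a=np.radians(th)
        T=Rt(-th); pk=[-42,gy+2.5*np.sin(a),gz+2.5*np.cos(a)]
        d=R.inv().apply(k2w(pk)-p)/400; w=(R.inv()*T).as_rotvec()/np.radians(60)
        o.append([round(float(x),3)+0 for x in list(d)+list(w)])
    for x in o: print(x)
E
python3 - <<'E'
from h import *
st(); rows([(-61.4,43,2),(-61.4,49,6),(-61.4,55.5,9),(-61.4,62,12),(-61.4,62,12)])
E
```

```text
t 11.53 k [-42.  -61.5  42. ] F [ 0.8 -0.1 -2.2] open 0.222 q [-0.18  0.5   2.   -0.    0.65 -0.36] tilt err [ 0.   0.  -0.1]
[0.0, 0.0, -0.009, 0.0, -0.033, 0.001]
[0.001, 0.0, -0.024, 0.0, -0.1, 0.001]
[0.001, 0.0, -0.04, 0.0, -0.15, 0.001]
[0.001, 0.0, -0.056, 0.0, -0.2, 0.001]
[0.001, 0.0, -0.056, 0.0, -0.2, 0.001]
```

Call:
carry_out([
  [[0,0,-0.009,0,-0.033,0],[0,0,-0.024,0,-0.1,0],[0,0,-0.04,0,-0.15,0],[0,0,-0.056,0,-0.2,0],[0,0,-0.056,0,-0.2,0]],
])

```text
clock: 11.95
eef_pos: [514.8, -90.9, 65.2]
tcp_rot: [3.141, 0.212, 1.753]
contact_force: [0.5, 0.8, -1.6]
opening: 0.219
```

Run:
```python
from h import *
st(); show('side','s7.png'); rows([(-61.4,66,14),(-61.4,69.5,16),(-61.4,72.9,18),(-61.4,72.9,18),(-61.4,72.9,18)])
for t in ['long_spatula','long_spatula_butt','long_spatula_tip','short_spatula']:
        print(t,[(np.round(w2k(d['point'])),round(d['confidence'],2)) for d in nets.tip_of(t,'side')[:2]])
```

```text
t 11.95 k [-41.5 -60.7  65.2] F [ 0.5  0.8 -1.6] open 0.219 q [-0.05  0.45  2.03 -0.35  0.64  0.05] tilt err [ -0.1 -12.1  -0.2]
[-0.002, -0.001, -0.009, 0.001, -0.034, 0.003]
[-0.004, -0.001, -0.017, 0.001, -0.067, 0.003]
[-0.006, -0.001, -0.026, 0.001, -0.1, 0.003]
[-0.006, -0.001, -0.026, 0.001, -0.1, 0.003]
[-0.006, -0.001, -0.026, 0.001, -0.1, 0.003]
long_spatula [(array([-43., -71.,  56.]), 0.76), (array([ 223., -160.,    1.]), 0.46)]
long_spatula_butt [(array([ -42., -130.,   77.]), 0.68)]
long_spatula_tip []
short_spatula [(array([ 40., -56.,  30.]), 0.75)]
```

View pics/s7.png

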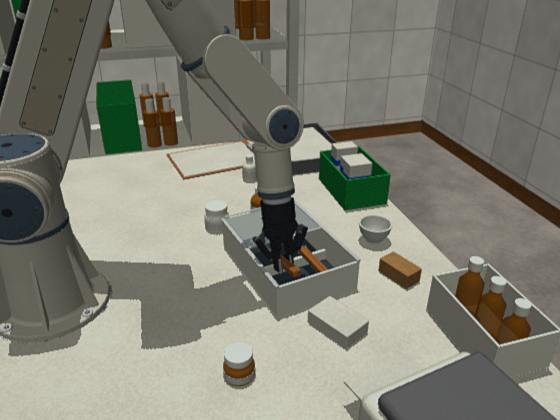

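The spatula tilts with the gripper without contact (handle end about 77 mm up, px (285,265)). I'll carry on to 18° and hold there.

Call:
carry_out([
  [[-0.002,0,-0.009,0,-0.034,0],[-0.004,0,-0.017,0,-0.067,0],[-0.006,0,-0.026,0,-0.1,0],[-0.006,0,-0.026,0,-0.1,0],[-0.006,0,-0.026,0,-0.1,0]],
])

```text
clock: 12.62
eef_pos: [514.5, -91.9, 74.8]
tcp_rot: [-3.141, 0.313, 1.752]
contact_force: [0.4, 0.6, -2.3]
opening: 0.221
```

Call:
carry_out([
  [[0,0,0,0,0,0],[0,0,0,0,0,0],[0,0,0,0,0,0]],
])

```text
clock: 12.87
eef_pos: [514.6, -92.3, 75.0]
tcp_rot: [-3.141, 0.313, 1.751]
contact_force: [0.5, 0.2, -0.9]
opening: 0.22
```

Run:
```python
from h import *
st(); show('side','s8.png')
for t in ['long_spatula','long_spatula_butt','long_spatula_tip','short_spatula']:
        print(t,[(np.round(w2k(d['point'])),round(d['confidence'],2)) for d in nets.tip_of(t,'side')[:2]])
g=show('wrist','w8.png')
for t in ['long_spatula','long_spatula_tip']:
        print(t,[(np.round(w2k(d['point'])),round(d['confidence'],2)) for d in nets.tip_of(t,'wrist')[:2]])
def gz(gy,th,z0=51): return (gy,z0+(9.5-gy)*np.tan(np.radians(th)),th)
rows([gz(-69,19.5),gz(-77,21),gz(-85,22.5),gz(-93,24),gz(-100,25)])
```

```text
t 12.87 k [-42. -62.  75.] F [ 0.5  0.2 -0.9] open 0.22 q [ 0.01  0.44  2.05 -0.51  0.66  0.24] tilt err [  0. -18.  -0.]
long_spatula [(array([-42., -75.,  69.]), 0.58)]
long_spatula_butt [(array([ -44., -128.,   92.]), 0.61)]
long_spatula_tip []
short_spatula [(array([ 41., -62.,  26.]), 0.73)]
long_spatula [(array([-40., -70.,  64.]), 0.69)]
long_spatula_tip []
[-0.02, 0.0, -0.009, 0.0, -0.025, 0.001]
[-0.043, 0.0, -0.016, 0.0, -0.05, 0.001]
[-0.067, 0.0, -0.024, 0.0, -0.075, 0.001]
[-0.09, 0.0, -0.033, 0.0, -0.1, 0.001]
[-0.111, 0.0, -0.041, 0.0, -0.117, 0.001]
```

View pics/w8.png

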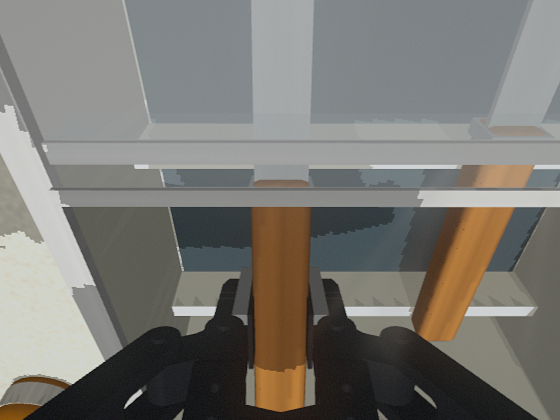

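Step 2's posture has been held: butt about 92 mm up, blade still under the cover, and in the wrist view still gripped straight (px (280,290)). Now I'll draw it out.

Call:
carry_out([
  [[-0.02,0,-0.009,0,-0.025,0],[-0.043,0,-0.016,0,-0.05,0],[-0.067,0,-0.024,0,-0.075,0],[-0.09,0,-0.033,0,-0.1,0],[-0.111,0,-0.041,0,-0.117,0]],
])

```text
clock: 13.68
eef_pos: [521.4, -128.7, 104.8]
tcp_rot: [-3.142, 0.438, 1.752]
contact_force: [-0.7, 0.7, -1.6]
opening: 0.217
```

```bash
cat >> h.py <<'E'
def gz(gy,th,z0=51): return (gy,z0+(9.5-gy)*np.tan(np.radians(th)),th)
E
python3 - <<'E'
from h import *
st(); rows([gz(-108,26),gz(-116,27),gz(-124,28),gz(-132,29),gz(-140,30)])
E
```

```text
t 13.68 k [-41.8 -99.1 104.8] F [-0.7  0.7 -1.6] open 0.217 q [ 0.01  0.41  2.04 -0.68  0.73  0.35] tilt err [ -0.  -25.1  -0.1]
[-0.024, -0.001, -0.005, 0.001, -0.015, 0.002]
[-0.049, -0.001, -0.011, 0.001, -0.032, 0.002]
[-0.074, -0.001, -0.019, 0.001, -0.048, 0.002]
[-0.1, -0.001, -0.027, 0.001, -0.065, 0.002]
[-0.127, -0.001, -0.036, 0.001, -0.082, 0.002]
```

Call:
carry_out([
  [[-0.024,0,-0.005,0,-0.015,0],[-0.049,0,-0.011,0,-0.032,0],[-0.074,0,-0.019,0,-0.048,0],[-0.1,0,-0.027,0,-0.065,0],[-0.127,0,-0.036,0,-0.082,0]],
])

```text
clock: 14.1
eef_pos: [528.6, -168.6, 139.7]
tcp_rot: [3.142, 0.524, 1.752]
contact_force: [0.4, -0.9, -1.5]
opening: 0.216
```

Run:
```python
from h import *
st(); show('side','s9.png'); rows([gz(-148,30),gz(-156,30),gz(-164,30),gz(-172,30),gz(-180,30)])
for t in ['long_spatula','long_spatula_butt','long_spatula_tip','short_spatula']:
        print(t,[(np.round(w2k(d['point'])),round(d['confidence'],2)) for d in nets.tip_of(t,'side')[:2]])
```

```text
t 14.1 k [ -41.8 -139.6  139.7] F [ 0.4 -0.9 -1.5] open 0.216 q [-0.02  0.38  2.02 -0.77  0.78  0.36] tilt err [ -0.  -30.   -0.1]
[-0.017, -0.002, 0.001, 0.001, 0.003, 0.0]
[-0.04, -0.002, 0.001, 0.001, 0.003, 0.0]
[-0.063, -0.002, 0.001, 0.001, 0.003, 0.0]
[-0.086, -0.002, 0.001, 0.001, 0.003, 0.0]
[-0.109, -0.002, 0.001, 0.001, 0.003, 0.0]
long_spatula []
long_spatula_butt [(array([ -44., -199.,  167.]), 0.55), (array([-40.,  19.,  49.]), 0.28)]
long_spatula_tip [(array([-41.,  19.,  49.]), 0.75)]
short_spatula [(array([ 37., -58.,  32.]), 0.66), (array([  0., -68.,  34.]), 0.41)]
```

View pics/s9.png

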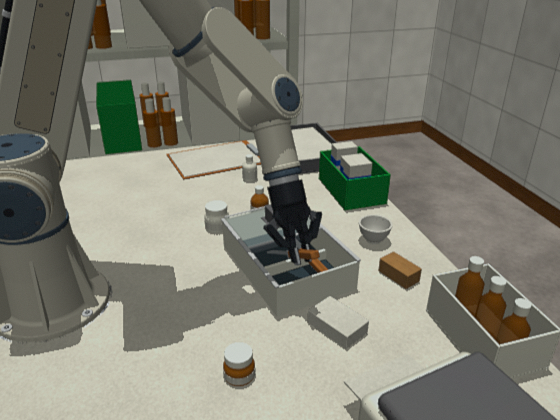

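The networks' tip (y=19, z=49) and butt (y=-199, z=167) match the model and there is no contact. I'll go on past the lip and then lift.

Call:
carry_out([
  [[-0.017,0,0,0,0,0],[-0.04,0,0,0,0,0],[-0.063,0,0,0,0,0],[-0.086,0,0,0,0,0],[-0.11,0,0,0,0,0]],
])

```text
clock: 14.77
eef_pos: [535.6, -206.3, 161.6]
tcp_rot: [3.141, 0.523, 1.752]
contact_force: [0.7, 0.2, -0.3]
opening: 0.217
```

Run:
```python
from h import *
st(); rows([(-180,185,30),(-180,210,30),(-180,235,30),(-180,260,30),(-180,280,30)])
```

```text
t 14.77 k [ -41.7 -177.9  161.6] F [ 0.7  0.2 -0.3] open 0.217 q [-0.1   0.35  1.99 -0.74  0.79  0.25] tilt err [ -0.  -29.9  -0.1]
[-0.034, -0.001, -0.054, 0.001, -0.001, 0.001]
[-0.065, -0.001, -0.109, 0.001, -0.001, 0.001]
[-0.096, -0.001, -0.163, 0.001, -0.001, 0.001]
[-0.127, -0.001, -0.217, 0.001, -0.001, 0.001]
[-0.152, -0.001, -0.26, 0.001, -0.001, 0.001]
```

Call:
carry_out([
  [[-0.034,0,-0.054,0,0,0],[-0.065,0,-0.109,0,0,0],[-0.096,0,-0.163,0,0,0],[-0.127,0,-0.217,0,0,0],[-0.152,0,-0.26,0,0,0]],
])

```text
clock: 15.18
eef_pos: [535.7, -206.8, 283.9]
tcp_rot: [3.14, 0.523, 1.751]
contact_force: [1.1, 0.1, -1.0]
opening: 0.216
```

Call:
carry_out([
  [[0,0,0,0,0,0],[0,0,0,0,0,0],[0,0,0,0,0,0],[0,0,0,0,0,0],[0,0,0,0,0,0]],
])

```text
clock: 15.6
eef_pos: [534.9, -206.1, 280.0]
tcp_rot: [-3.139, 0.522, 1.753]
contact_force: [-0.2, 0.2, -0.9]
opening: 0.219
```

Call:
carry_out([
  [[0,0,0,0,0,0],[0,0,0,0,0,0],[0,0,0,0,0,0],[0,0,0,0,0,0],[0,0,0,0,0,0]],
])

```text
clock: 16.02
eef_pos: [535.5, -206.0, 281.3]
tcp_rot: [-3.141, 0.523, 1.752]
contact_force: [-1.1, -0.1, -0.8]
opening: 0.22
```

Run:
```python
from h import *
st(); show('side','s10.png'); 
for t in ['long_spatula','long_spatula_butt','long_spatula_tip','short_spatula','door_handle','amber_bottle','tub','carton','mortar','amber_jar','white_bottle']:
        print(t,[(np.round(w2k(d['point'])),np.round(d['point']),round(d['confidence'],2)) for d in nets.tip_of(t,'side')[:2]])
show('side','s11.png'); 
for t in ['long_spatula_butt','long_spatula_tip']:
        print(t,[(np.round(w2k(d['point'])),round(d['confidence'],2)) for d in nets.tip_of(t,'side')[:2]])
print(sense()['qvel'].round(4))
```

```text
t 16.02 k [ -41.7 -177.6  281.3] F [-1.1 -0.1 -0.8] open 0.22 q [-0.1   0.19  1.89 -0.61  1.    0.04] tilt err [ -0.  -29.9  -0.1]
long_spatula [(array([ -42., -192.,  278.]), array([ 538., -220.,  278.]), 0.5)]
long_spatula_butt [(array([ -49., -236.,  312.]), array([ 539., -264.,  312.]), 0.65)]
long_spatula_tip [(array([-40., -20., 190.]), array([509., -51., 190.]), 0.55)]
short_spatula [(array([ 39., -59.,  31.]), array([594., -75.,  31.]), 0.86), (array([-2., 10., 60.]), array([541., -14.,  60.]), 0.52)]
door_handle [(array([  2.,  80., 106.]), array([532.,  55., 106.]), 0.61)]
amber_bottle [(array([ 42., 245.,  -3.]), array([543., 225.,  -3.]), 0.53)]
tub [(array([-90., 250.,  -3.]), array([411., 206.,  -3.]), 0.97)]
carton [(array([  -5., -239.,    2.]), array([ 582., -260.,    2.]), 0.98), (array([ 222., -160.,    1.]), array([ 792., -142.,    1.]), 0.83)]
mortar [(array([256.,  -1.,  -4.]), array([797.,  21.,  -4.]), 0.88)]
amber_jar [(array([-241., -262.,    2.]), array([ 355., -324.,    2.]), 0.74), (array([ -43., -236.,  312.]), array([ 545., -264.,  312.]), 0.23)]
white_bottle [(array([113., 480.,  -5.]), array([570., 469.,  -5.]), 0.51), (array([ -44., -238.,  311.]), array([ 544., -266.,  311.]), 0.46)]
long_spatula_butt [(array([  -6., -238.,    0.]), 0.64), (array([ -43., -236.,  312.]), 0.59)]
long_spatula_tip [(array([-40., -19., 188.]), 0.68)]
[ 0.0009  0.0005  0.0004 -0.0001 -0.0004 -0.0006]
```

View pics/s10.png

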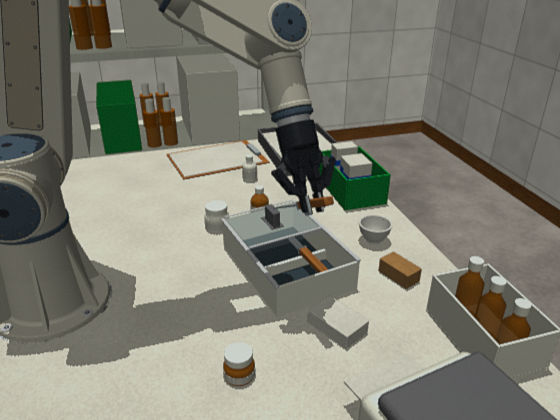

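The picture shows the long spatula held high (px (318,200)), the door open (handle px (272,214)), the short spatula in its place, and the bystanders where they were. The arm is still, so I'll hand in.

Run:
```python
from h import *
r.sign_off(); st()
```

```text
the job is handed in; nothing more can be done
the job is handed in; nothing more can be done
```

I slid the door open to its hard stop and gripped the long spatula by its handle. I then tilted it 18° with the blade still under the cover, drew it out slantwise while steepening to 30°, lifted it clear, and handed in at about 16 s. The hand-in gave no verdict.

**Last checks before handing in:**
- **Spatula:** the butt was at about 312 mm and the tip at about 189 mm, both well above the 134 mm needed. It was gripped at 80 N with the arm still.
- **Door:** the handle was at keeper y of about +80 mm, which is against the stop.
- **Short spatula and bystanders:** the short spatula was where it started. The bystanders were within about 10 mm of where I first found them, about the scatter between the two cameras.
- **Step 2 posture:** the butt was at about 92 mm. The tip was hidden under the cover, so its place there was worked out from geometry. It agreed with the networks once the tip showed again.

**Two things that disagreed:**
- **Sideways force:** about 10 N showed while the open fingers went down into the keeper, far below the limits. It vanished when the gripper closed, and I did not find its cause.
- **Network misreadings:** the networks sometimes gave a wrong place, for instance the spatula butt on the carton. I discarded those readings.

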